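# Fetch the tray behind the front stock bin and put the bin back

## Task

Slide the green front bin aside, out of the way, before you move the red tray behind it, then draw the tray out from under the rack and slide it onto the middle of the blue mat, lined up with the mat. Finally slide the green bin back squarely inside its yellow outline. Keep both on the bench, never lifted or tipped, because the stock in them is loose, and leave the other things alone.

Things in the scene. Friction and masses are not known exactly. Their poses are not given: they have to be found in the camera images.
- bin: Green open-topped pick bin, loose, 0.4 to 0.8 kg, 100 (x) x 120 (y) mm, no divider; walls and floor 4 mm. Front (-x) wall 45 mm high, the others 75 mm. White cores lie on its floor up to 15 mm above the bench; above that closed fingers have room inside and can tow the bin by any wall. Origin: centre of the underside. Starts near the centre of the yellow outline, hiding the tray.
- tray: Red open tray, loose, 0.3 to 0.55 kg, 120 (x) x 90 (y) mm; walls 38 mm high, 4 mm thick; front (-x) wall 8 mm thick with a central tab 40 mm wide (y) rising to 58 mm. Orange caps lie in it up to 11 mm above the bench; above that closed fingers can tow it by any wall from inside. Origin: centre of the underside. At the start its front 60 mm stand out of the rack, the rear is under the deck.
- home (a point): Centre of the yellow taped outline on the bench in front of the rack: the green bin's place. Flat marking, 132 (x) x 152 (y) mm inside, tape 10 mm wide. x points from the outline straight into the rack, z up.
- rack: Fixed rack; same origin and axes as point home (outline centre). White deck 270 mm wide (y), underside 54 and top 66 mm above the bench, from x = 140 to 265 mm. Guides under it leave a lane for the tray, y = -58 to +58 mm, closed at x = 253 mm. Small bins stand on the deck from x = 191 mm on, up to 111 mm above the bench.
- mat: Blue flat marking on the bench, 180 (x) x 150 (y) mm, 1 mm thin and without any edge to catch on, to the left or to the right of the yellow outline; origin at its centre. The other side of the outline has only flat blank label strips and is clear.
- core: Bystander: upright cardboard core, 52 mm across, 110 mm high; origin at the centre of its underside. Leave alone.
- can: Bystander: white jar with orange cap, 60 mm across, 100 mm high; origin at the centre of its underside. Leave alone.
- tape: Bystander: ring-shaped roll, 90 mm across, 48 mm high; origin at the centre of its underside. Leave alone.
Mind the look-alikes: they are no part of the job. There is more than one size of the tray; the job needs the larger. There is more than one size of the bin; the job needs the smaller.

How it is judged:
By the outcome, as a careful person would: the job done as asked, in the order asked, and still so for the second after the job is handed in, with the robot touching nothing.
It also fails if it takes over 72 s, if anything falls off the work surface, if the arm or the gripper's body presses on something with over 40 N, if the wrist force passes 120 N, or if a joint passes its speed limit or range.

## Robot

A 7-joint arm with a two-finger parallel gripper is mounted at the origin on the work surface. World frame = base frame: x ahead of the robot, y to its left, z up, the work surface at z = 0. Lengths are in m, angles in rad, forces in N, time in s.
With the tool pointing down it reaches from about 0.4 to 0.875 m from the base axis. Payload 19.3 kg.
Tool frame: the origin (TCP) lies at the very end of the fingers, on their centre line; the grasp point (between the pads) lies behind it (tcp_to_grasp is the y of the grasp point in the tool frame, in m); y points along the fingers, z is the direction in which the jaws open and shut, and the axes are right-handed (so a half turn about y gives the same grasp; the last joint's range is limited). The gripper opens to 85 mm and grips with 20 to 120 N. Pads are 22 mm wide; open, the fingers measure 114 mm over their backs; the gripper's body (76 mm by 85 mm) begins 54 mm behind the grasp point. The pads swing forward as they close: fully open they stand 13 mm farther back than shut.
Start: joints at [-1.292, 0.521, -0.036, 1.599, 0.021, 1.021, -0.113], TCP at [0.214, 0.587, 0.231] pointing down, gripper open.
Joint ranges: [-2.91, 2.91], [-0.3, 2.13], [-1.5, 1.42], [0.17, 2.43], [-1.26, 4.41], [0.16, 1.93], [-2.52, 2.52]. Speed limits (rad/s): [1.89, 1.89, 2.39, 2.39, 3.01, 3.01, 3.01].

## Interface

Orientations are given as [roll, pitch, yaw] about the fixed x, y, z axes, in that order (R = Rz(yaw) Ry(pitch) Rx(roll)).
In Python, from workcell import get_obs, get_image, camera_info, job_done, tcp_to_grasp gives the robot as it stands.
- The arm moves only by the tool move_arm, never from a script. Its argument "targets" is a list of rows, each a list of 7 numbers: the turn, a rotation vector about the tool's x, y, z in rad, then the shift along the tool's x, y, z in m, then the opening in per cent of the stroke, from 0 (shut) to 100 (fully open). A call has 1 to 8 rows; each row shifts and turns the pose as measured when the row begins, along the tool's axes as they then stand; what a row does not reach is not made up. A row lasts 1/10 s, in which the tool goes at most 50 mm and 8.59 degrees, less where a joint would pass 70% of its speed; a pose out of reach is approached as far as the arm can. A call is refused whole if a number of a shift passes 0.05 or a number of a turn 0.15, either way. A call with a gripper value outside its range is refused whole. The fingers move at their own pace and stop on an object; "squeeze" is the grip in N (left out, the last holds). Time passes only in rows, so rows that do not move let the fingers close. It gives the time, the measured TCP pose, the force and the opening at its end, in the units of the state.
- get_obs(): the state, without advancing time (a new reading comes with each control period).
- get_image(name): name is "scene" or "top" or "wrist"; returns (picture, depth): 400x640x3 uint8, red, green, blue; 400x640 float32, m along the optical axis (not along the pixel's ray), 0 where there is no reading.
- camera_info(name): a dict with "fx", "fy", "cx", "cy" (pixels), "rvec" (rotation vector, rad) and "tvec" (3), from world to camera coordinates, as OpenCV has them; the wrist camera has in their place "T_tool_cam" (4x4, takes a point from camera to tool coordinates, whose origin is the TCP and whose axes are the tool frame's). Camera axes: x right, y down, z forward; pixel columns grow to the right and rows downward; lengths in m; the calibration is good to about 2 mm. A picture is of the moment at which its call begins: read the wrist's pose just before it. camera_info takes no time and is no camera call.
- job_done(): hands the job in, once; it reports no verdict.
The state is a dict: "t": time; "joints": joint angles; "qvel": joint speeds; "tau": joint torques, N m; "tool_pos": TCP position; "orientation": TCP orientation; "wrist_force": force on the tool from outside, world axes, zero at the start; "moment": the same for the moment, N m; "width": opening from 0.0 (shut) to 1.0 (fully open).
Only numpy, scipy, OpenCV 4.12 (cv2) and the standard library are available. Lean on these libraries where they do the work, as an engineer would, in place of code of your own. Each camera call takes 0.05 s, during which the arm holds its last target.

## Working session

There is one attempt and no reset: what is moved stays moved. The work goes in short steps, Python scripts to look and compute and a tool call to move; the robot and the scene stay as the last step left them, time stands still between calls to the robot, and variables do not carry over. Pictures are saved under pics/ and viewed, and the job is handed in when it is done.

Besides the shell and the picture viewer there is one more tool, called by a JSON object that holds its "method" and its "body", one argument or row to a line. move_arm: Moves the arm, as the interface text tells. Its arguments: {"type":"object","properties":{"targets":{"type":"array"},"squeeze":{"type":"number"}},"required":["targets"]}

```bash
ls; mkdir -p pics; python3 - <<'E'
from workcell import *
import cv2
o=get_obs();print({k:o[k] for k in('t','tool_pos','orientation','wrist_force','width')}, tcp_to_grasp)
for n in('scene','top'):
    p,d=get_image(n);cv2.imwrite(f'pics/{n}0.png',p[:,:,::-1]);import numpy as np;np.save(f'pics/{n}0.npy',d)
    print(n,camera_info(n))
E
```

```text
pics
{'t': 0.0, 'tool_pos': array([0.2135355 , 0.58702097, 0.23070665]), 'orientation': array([-1.57195344e+00, -6.11848654e-05, -3.48812811e-01]), 'wrist_force': array([-0.64066681, -0.17444437, -0.0476083 ]), 'width': 0.9999853720227341} -0.0187
scene {'fx': 362.1294801228244, 'fy': 362.1294801228244, 'cx': 319.0878546089853, 'cy': 201.65658313400016, 'rvec': array([ 2.41275729,  0.75539253, -0.2312213 ]), 'tvec': array([-0.47769182, -0.21444017,  1.18434241])}
top {'fx': 422.19005359528757, 'fy': 422.19005359528757, 'cx': 318.1236686209298, 'cy': 198.54287394363263, 'rvec': array([ 2.13515212, -2.07139931,  0.23879228]), 'tvec': array([-0.00273847,  0.58340751,  1.02515649])}
```

View pics/scene0.png

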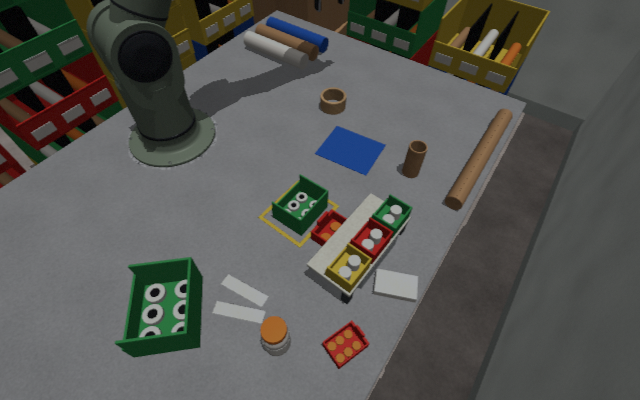

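View pics/top0.png

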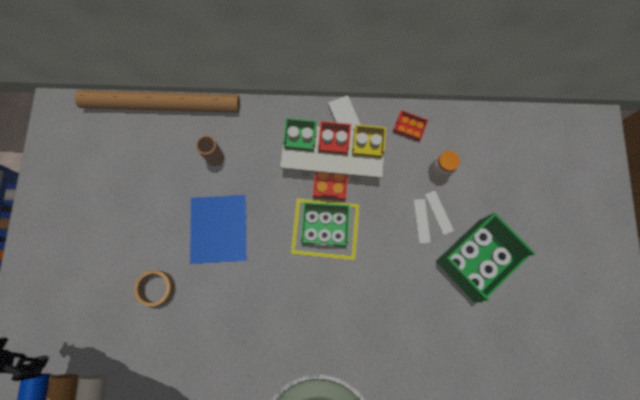

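```bash
cat > h.py <<'E'
import numpy as np,cv2
from workcell import *
def px2w(n,pts,z):
    c=camera_info(n);R=cv2.Rodrigues(np.array(c['rvec']))[0];t=np.array(c['tvec']);C=-R.T@t
    out=[]
    for u,v in pts:
        r=R.T@np.array([(u-c['cx'])/c['fx'],(v-c['cy'])/c['fy'],1]);out.append(C+r*(z-C[2])/r[2])
    return np.array(out)
def w2px(n,P):
    c=camera_info(n);R=cv2.Rodrigues(np.array(c['rvec']))[0];q=np.atleast_2d(P)@R.T+c['tvec']
    return np.c_[q[:,0]/q[:,2]*c['fx']+c['cx'],q[:,1]/q[:,2]*c['fy']+c['cy']]
def crop(n,img,x,y,w,h,s,name):
    cv2.imwrite(name,cv2.resize(img[y:y+h,x:x+w,::-1],None,fx=s,fy=s,interpolation=cv2.INTER_CUBIC))
E
python3 - <<'E'
from h import *
p=cv2.imread('pics/top0.png')[:,:,::-1]
crop('top',p,275,85,120,100,6,'pics/c1.png')
crop('top',p,275,165,120,100,6,'pics/c2.png')
crop('top',p,175,180,90,95,6,'pics/c3.png')
E
```

```text
(no output)
```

View pics/c1.png

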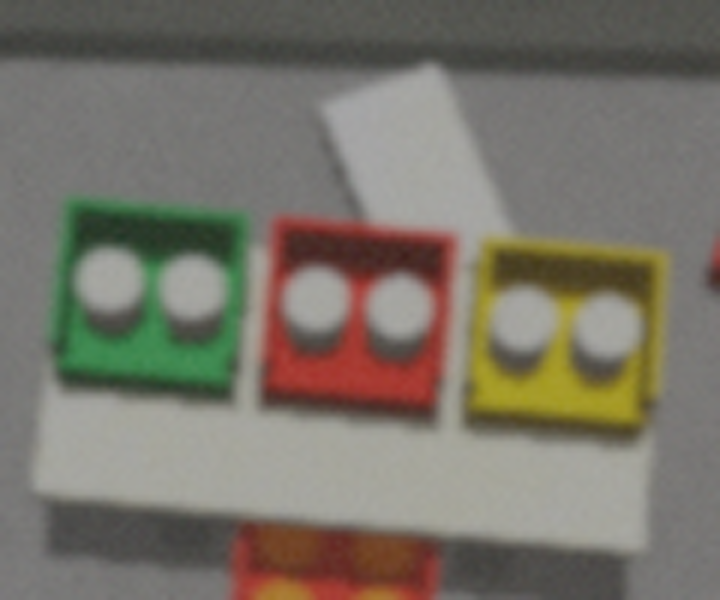

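View pics/c2.png

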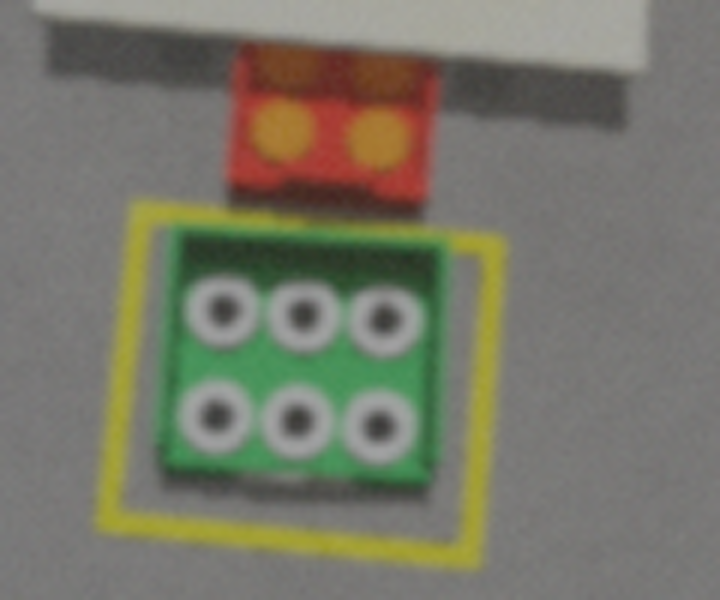

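View pics/c3.png

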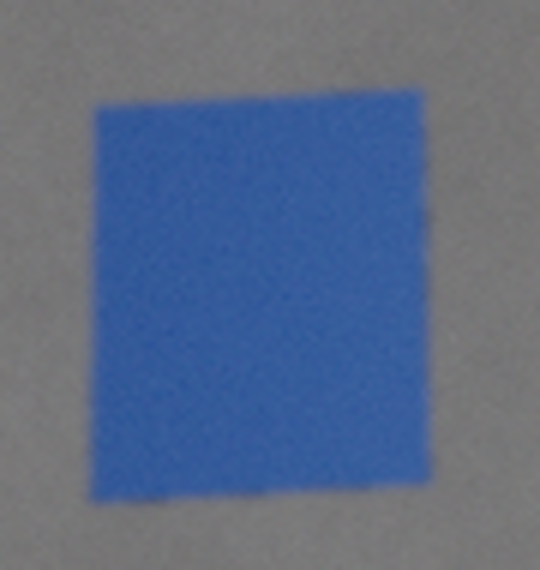

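```bash
cat >> h.py <<'E'
def fit(obj,w):
    # obj: Nx2 local, w Nx2 -> (x,y,yaw) , residual
    from scipy.optimize import least_squares
    f=lambda p:(np.c_[p[0]+obj[:,0]*np.cos(p[2])-obj[:,1]*np.sin(p[2]),p[1]+obj[:,0]*np.sin(p[2])+obj[:,1]*np.cos(p[2])]-w).ravel()
    r=least_squares(f,[w[:,0].mean(),w[:,1].mean(),0]);return r.x,np.abs(r.fun).max()
def rect(a,b): return np.array([[a/2,b/2],[a/2,-b/2],[-a/2,-b/2],[-a/2,b/2]])
E
python3 - <<'E'
from h import *
np.set_printoptions(precision=4,suppress=True)
f=lambda P,ox,oy:np.array(P)/6.+[ox-.5+.08*0+.0,oy-.5]  # crop
y=f([(132,200),(508,237),(480,570),(97,530)],275.08+.42,165.5)
W=px2w('top',y,0)[:,:2];print(W,fit(rect(.152,.172),W))
m=f([(96,105),(424,90),(431,484),(91,500)],175.5,180.5)
W=px2w('top',m,.001)[:,:2];print(W,fit(rect(.18,.15),W))
b=f([(170,226),(452,240)],275.5,165.5);b2=f([(162,468),(432,482)],275.5,165.5)
W=np.r_[px2w('top',b,.075),px2w('top',b2[::-1],.045)][:,:2];print('bin',W,fit(rect(.1,.12),W))
b=f([(226,185),(428,200)],275.5,165.5);W=px2w('top',b,.038);print('tray front',W)
b=f([(35,494),(645,552)],275.5,85.5);W=px2w('top',b,.066);print('deck front',W)
for n,P in dict(core=(206,140),can=(447,159)).items(): print(n,px2w('top',[P],.105))
print('tape',px2w('top',[(153,289)],.048),'strips',px2w('top',[(415,200),(424,243),(452,232)],0),'bigbin',px2w('top',[(438,262),(482,300),(493,214)],.07))
E
```

```text
[[ 0.597   0.073 ]
 [ 0.585  -0.0991]
 [ 0.4339 -0.0878]
 [ 0.4464  0.0824]] (array([ 0.5156, -0.0079, -0.07  ]), np.float64(0.0008485576601726108))
[[0.5902 0.3631]
 [0.6018 0.2141]
 [0.4234 0.1988]
 [0.4119 0.348 ]] (array([0.5068, 0.281 , 0.0817]), np.float64(0.0008988370302994708))
bin [[ 0.5691  0.0524]
 [ 0.5667 -0.0678]
 [ 0.467  -0.0629]
 [ 0.4694  0.0529]] (array([ 0.5181, -0.0063, -0.0235]), np.float64(0.0022733290626451436))
tray front [[ 0.5965  0.0297  0.038 ]
 [ 0.5924 -0.0598  0.038 ]]
deck front [[ 0.6642  0.1153  0.066 ]
 [ 0.6461 -0.1516  0.066 ]]
core [[0.7194 0.307  0.105 ]]
can [[ 0.6876 -0.3101  0.105 ]]
tape [[0.3427 0.4206 0.048 ]] strips [[ 0.6023 -0.2508  0.    ]
 [ 0.4847 -0.2725  0.    ]
 [ 0.5168 -0.3489  0.    ]] bigbin [[ 0.4294 -0.2884  0.07  ]
 [ 0.3404 -0.393   0.07  ]
 [ 0.5555 -0.4333  0.07  ]]
```

Candidates in the top picture are as follows.
- **Bin:** small green (326,225) inside the yellow outline, which I choose. The others are the large green (485,257) and the shelf bin (300,135).
- **Tray:** red under the deck (330,186), which I choose. The others are the small red (410,125) and the shelf red (335,137).

The crop shows the bin measuring about 100x120 mm and the tray front about 90 mm wide, so both fit the sizes given. The mat is on the left (+y), so the bin goes aside to the right (-y).

{"method": "move_arm", "body": {
  "targets": [
    [0,0,0,0.035,0,-0.037,50],
    [0,0,0,0.035,0,-0.037,50],
    [0,0,0,0.035,0,-0.037,50],
    [0,0,0,0.035,0,-0.037,50],
    [0,0,0,0.035,0,-0.037,50],
    [0,0,0,0.035,0,-0.037,50],
    [0,0,0,0.035,0,-0.037,50],
    [0,0,0,0.035,0,-0.037,50]
  ],
  "squeeze": 60
}}

```text
t: 0.9
tool_pos: [0.3696, 0.2205, 0.2282]
orientation: [-1.574, 0.002, -0.339]
wrist_force: [1.5, -0.2, -0.8]
width: 0.5
```

```bash
cat >> h.py <<'E'
def st():
    o=get_obs();print('t',round(o['t'],2),'pos',np.round(o['tool_pos'],4),'rpy',np.round(o['orientation'],4),'F',np.round(o['wrist_force'],1),'w',round(o['width'],3),'j',np.round(o['joints'],2));return o
def rel(o,tgt,yaw=None):
    from scipy.spatial.transform import Rotation as R
    Rm=R.from_euler('xyz',o['orientation']).as_matrix()
    print('shift tool',np.round(Rm.T@(np.array(tgt)-o['tool_pos']),4))
    if yaw is not None:
        T=R.from_euler('xyz',[-np.pi/2,0,yaw]).as_matrix()
        print('rotvec tool',np.round(R.from_matrix(Rm.T@T).as_rotvec(),4),'then shift',np.round(T.T@(np.array(tgt)-o['tool_pos']),4))
E
python3 - <<'E'
from h import *
o=st()
rel(o,[.468,-.005,.2],-1.6); rel(o,[.468,-.005,.2],1.5)
print(camera_info('wrist'))
E
```

```text
t 0.9 pos [0.3696 0.2205 0.2282] rpy [-1.5736  0.0023 -0.3393] F [ 1.5 -0.2 -0.8] w 0.5 j [-0.74  0.22  0.07  2.09 -0.02  0.84  0.58]
shift tool [ 0.1679  0.0283 -0.1798]
rotvec tool [ 3.9000e-03  1.2607e+00 -2.0000e-04] then shift [0.2225 0.0282 0.1049]
shift tool [ 0.1679  0.0283 -0.1798]
rotvec tool [-2.0000e-04 -1.8393e+00 -4.2000e-03] then shift [-0.2179  0.0282 -0.1141]
{'fx': 341.80434770226327, 'fy': 341.80434770226327, 'cx': 321.04681013769147, 'cy': 199.07913522323656, 'T_tool_cam': array([[ 1.39108832e-04,  9.49646240e-01,  3.13324113e-01,
        -8.15141266e-02],
       [ 5.02898067e-04, -3.13324143e-01,  9.49646107e-01,
        -1.42914901e-01],
       [ 9.99999864e-01,  2.54659301e-05, -5.21161413e-04,
        -7.40804803e-04],
       [ 0.00000000e+00,  0.00000000e+00,  0.00000000e+00,
         1.00000000e+00]])}
```

{"method": "move_arm", "body": {
  "targets": [
    [0,0.14,0,0.02,0,-0.02,50],
    [0,0.14,0,0.02,0,-0.02,50],
    [0,0.14,0,0.02,0,-0.02,50],
    [0,0.14,0,0.02,0,-0.01,50],
    [0,0.14,0,0.02,0,-0.01,50],
    [0,0.14,0,0.02,0,0,50],
    [0,0.14,0,0.02,0,0,50],
    [0,0.14,0,0.02,0,0,50]
  ]
}}

```text
t: 1.7
tool_pos: [0.429, 0.0284, 0.2283]
orientation: [-1.574, -0.002, -1.507]
wrist_force: [-0.6, -0.3, 0.1]
width: 0.501
```

```bash
python3 - <<'E'
from h import *
o=st()
rel(o,[.468,-.005,.2],-1.6)
E
```

```text
t 1.7 pos [0.429  0.0284 0.2283] rpy [-1.5744 -0.0021 -1.5068] F [-0.6 -0.3  0.1] w 0.501 j [-0.54  0.23  0.4   2.1  -0.12  0.84 -0.01]
shift tool [0.0357 0.0283 0.0369]
rotvec tool [0.0035 0.0932 0.0023] then shift [0.0322 0.0283 0.0399]
```

{"method": "move_arm", "body": {
  "targets": [
    [0,0.09,0,0.03,0.005,0.02,50],
    [0,0,0,0,0.005,0.02,50],
    [0,0,0,0,0,0,50]
  ]
}}

```text
t: 2.0
tool_pos: [0.4721, -0.0045, 0.218]
orientation: [-1.574, -0.003, -1.609]
wrist_force: [0.2, 1.1, -0.0]
width: 0.498
```

```bash
cat >> h.py <<'E'
def wrist(o):
    from scipy.spatial.transform import Rotation as R
    T=np.eye(4);T[:3,:3]=R.from_euler('xyz',o['orientation']).as_matrix();T[:3,3]=o['tool_pos']
    return T@camera_info('wrist')['T_tool_cam']
def wpx2w(T,pts,z):
    c=camera_info('wrist');C=T[:3,3];out=[]
    for u,v in pts:
        r=T[:3,:3]@np.array([(u-c['cx'])/c['fx'],(v-c['cy'])/c['fy'],1]);out.append(C+r*(z-C[2])/r[2])
    return np.array(out)
def shot(name,n='wrist'):
    o=st();p,d=get_image(n);cv2.imwrite(f'pics/{name}.png',p[:,:,::-1]);np.save(f'pics/{name}.npy',d)
    if n=='wrist': np.save(f'pics/{name}_T.npy',wrist(o))
    return o,p
E
python3 - <<'E'
from h import *
shot('w1')
E
```

```text
t 2.0 pos [ 0.4721 -0.0045  0.218 ] rpy [-1.5739 -0.003  -1.6093] F [ 0.2  1.1 -0. ] w 0.498 j [-0.46  0.32  0.43  2.02 -0.17  0.84  0.03]
```

View pics/w1.png

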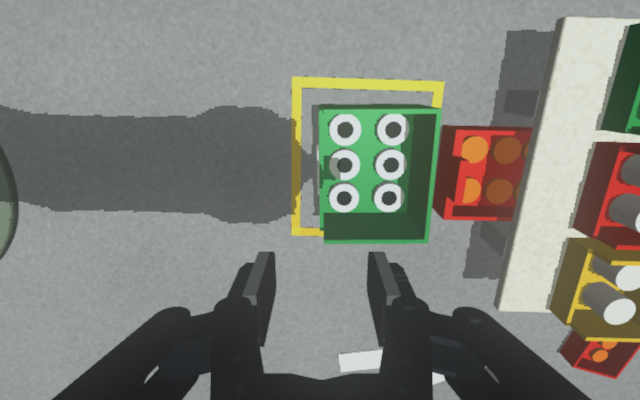

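```bash
python3 - <<'E'
from h import *
p=cv2.imread('pics/w1.png')[:,:,::-1]
crop('',p,285,70,160,180,3.3,'pics/w1c.png'); crop('',p,425,110,140,130,5,'pics/w1d.png')
E
```

```text
(no output)
```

View pics/w1c.png

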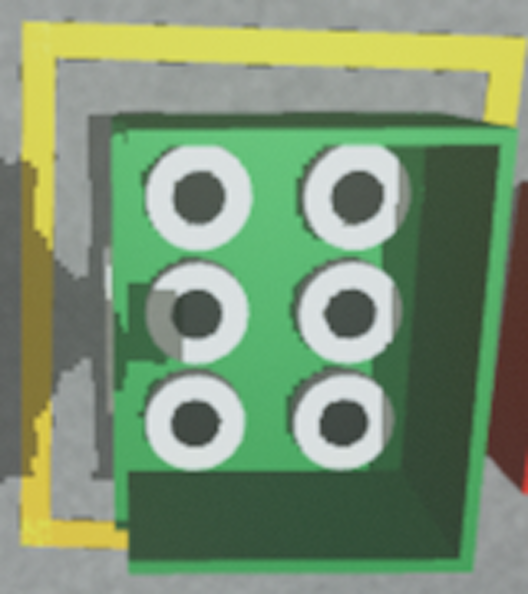

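View pics/w1d.png

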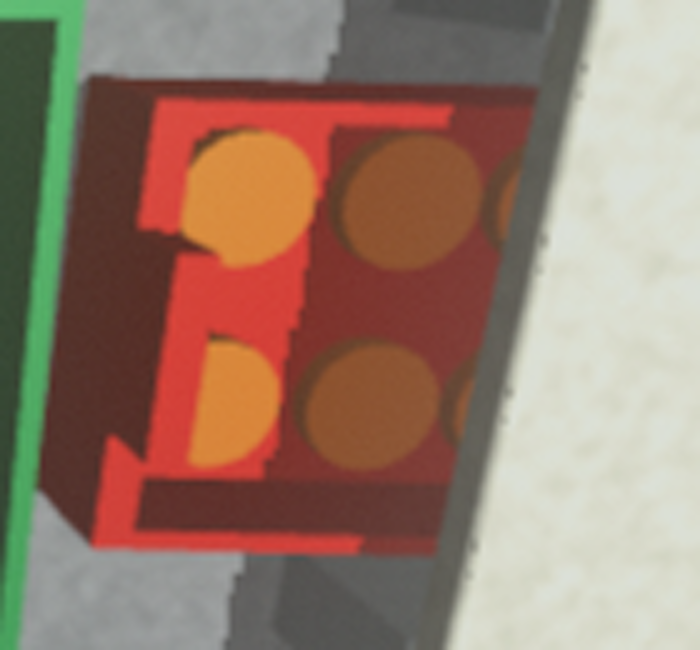

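```bash
python3 - <<'E'
from h import *
np.set_printoptions(precision=4,suppress=True)
T=np.load('pics/w1_T.npy')
f=lambda P,s,ox,oy:(np.array(P)+.5)/s-.5+[ox,oy]
W=wpx2w(T,f([(513,130),(474,572),(130,572),(112,128)],3.3,285,70),.075)[:,:2];print(W,fit(rect(.1,.12),W))
W=wpx2w(T,f([(527,38),(22,545),(22,22)],3.3,285,70),0)[:,:2];print(W,fit(rect(.152,.172)[[0,2,3]],W))
W=wpx2w(T,f([(157,98),(92,548)],5,425,110),.038)[:,:2];print(W,np.linalg.norm(W[0]-W[1]),W.mean(0),np.arctan2(-(W[0]-W[1])[0],(W[0]-W[1])[1]))
E
```

```text
[[ 0.569   0.0538]
 [ 0.5667 -0.0655]
 [ 0.471  -0.062 ]
 [ 0.4709  0.0581]] (array([ 0.5194, -0.0039, -0.0216]), np.float64(0.0028485007550814734))
[[ 0.5961  0.0748]
 [ 0.4327 -0.0865]
 [ 0.4441  0.0853]] (array([ 0.5143, -0.0058, -0.0678]), np.float64(0.0002317062259133973))
[[ 0.5973  0.0321]
 [ 0.592  -0.0578]] 0.0900684307877491 [ 0.5946 -0.0128] -0.05977933692685825
```

{"method": "move_arm", "body": {
  "targets": [
    [0.003,-0.016,0,0,0.045,-0.002,50],
    [0,0,0,0,0.045,0,50],
    [0,0,0,0,0.045,0,50],
    [0,0,0,0,0.03,0,50],
    [0,0,0,0,0,0,50]
  ]
}}

```text
t: 2.55
tool_pos: [0.4677, -0.0035, 0.0498]
orientation: [-1.569, -0.001, -1.59]
wrist_force: [0.6, 0.7, 1.2]
width: 0.498
```

```bash
python3 - <<'E'
from h import *
o,_=shot('w2'); rel(o,[.4705,-.004,.022],-1.593)
E
```

```text
t 2.55 pos [ 0.4677 -0.0035  0.0498] rpy [-1.5686e+00 -1.5000e-03 -1.5899e+00] F [0.6 0.7 1.2] w 0.498 j [-0.31  0.61  0.26  2.15 -0.35  0.42  0.2 ]
shift tool [0.0004 0.0278 0.0028]
rotvec tool [-0.0022  0.0031  0.0015] then shift [0.0004 0.0278 0.0028]
```

View pics/w2.png

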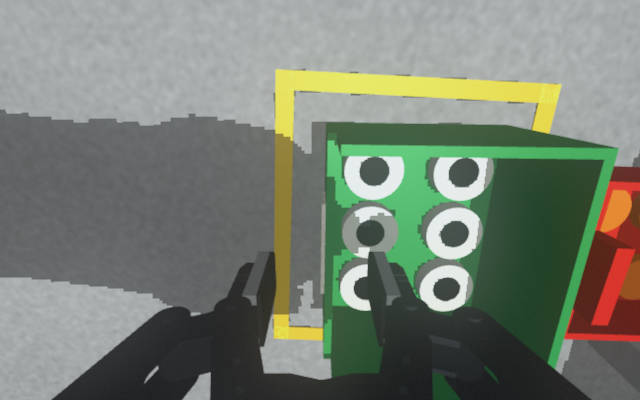

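The picture shows the front wall (x about 325–330 px) standing between the finger pads (265 and 380 px), so I lower and close.

{"method": "move_arm", "body": {
  "targets": [
    [0,0,0,0,0.016,0.0025,50],
    [0,0,0,0,0.012,0,50],
    [0,0,0,0,0,0,20],
    [0,0,0,0,0,0,10],
    [0,0,0,0,0,0,0],
    [0,0,0,0,0,0,0]
  ],
  "squeeze": 40
}}

```text
t: 3.2
tool_pos: [0.4735, -0.0028, 0.0299]
orientation: [-1.56, 0.0, -1.589]
wrist_force: [-0.3, 0.2, -5.2]
width: 0.031
```

```bash
python3 - <<'E'
from h import *
o,_=shot('w3')
E
```

```text
t 3.2 pos [ 0.4735 -0.0028  0.0299] rpy [-1.5598e+00  2.0000e-04 -1.5890e+00] F [-0.3  0.2 -5.2] w 0.031 j [-0.29  0.65  0.22  2.14 -0.37  0.37  0.22]
```

View pics/w3.png

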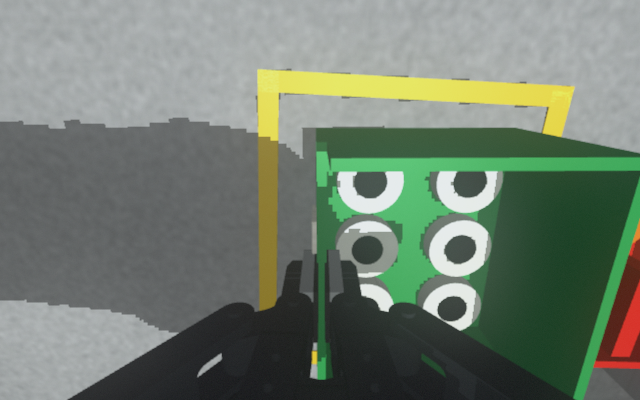

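{"method": "move_arm", "body": {
  "targets": [
    [0,0,0,0,0.003,0,0],
    [0,0,0,0,0,0,0]
  ]
}}

```text
t: 3.45
tool_pos: [0.4736, -0.0028, 0.0287]
orientation: [-1.559, 0.001, -1.589]
wrist_force: [0.6, 0.6, -4.7]
width: 0.03
```

```bash
python3 - <<'E'
from h import *
o=st()
E
```

```text
t 3.45 pos [ 0.4736 -0.0028  0.0287] rpy [-1.5591e+00  1.3000e-03 -1.5893e+00] F [ 0.6  0.6 -4.7] w 0.03 j [-0.29  0.65  0.22  2.15 -0.37  0.37  0.22]
```

{"method": "move_arm", "body": {
  "targets": [
    [0,0,0,0,0.004,0,0],
    [0,0,0,0,0.004,0,0],
    [0,0,0,0,0,0,0]
  ]
}}

```text
t: 3.75
tool_pos: [0.4739, -0.0028, 0.0242]
orientation: [-1.557, 0.004, -1.59]
wrist_force: [0.8, -0.8, -5.5]
width: 0.034
```

```bash
python3 - <<'E'
from h import *
o,p=shot('w4')
o,p=shot('s4','scene'); crop('',p,230,150,120,110,5,'pics/s4c.png')
E
```

```text
t 3.75 pos [ 0.4739 -0.0028  0.0242] rpy [-1.5572  0.0036 -1.5904] F [ 0.8 -0.8 -5.5] w 0.034 j [-0.28  0.66  0.21  2.15 -0.38  0.36  0.23]
t 3.8 pos [ 0.4739 -0.0028  0.0242] rpy [-1.5571  0.0035 -1.5904] F [-0.2 -1.  -4.4] w 0.032 j [-0.28  0.66  0.21  2.15 -0.38  0.36  0.23]
```

View pics/w4.png

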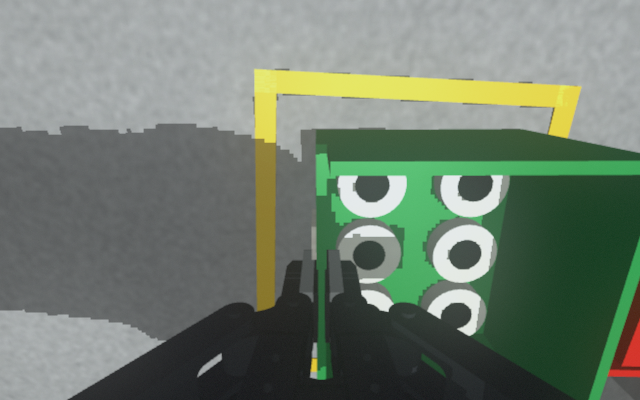

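View pics/s4c.png

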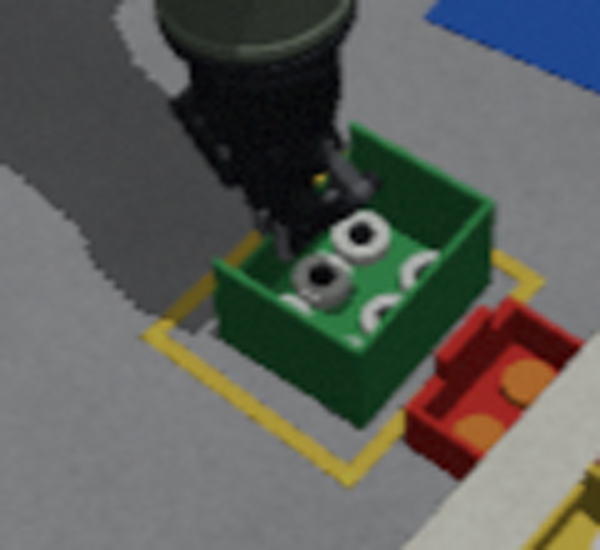

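```bash
cat >> h.py <<'E'
def d2w(name,pts):
    c=camera_info('wrist');T=np.load(f'pics/{name}_T.npy');d=np.load(f'pics/{name}.npy');o=[]
    for u,v in pts:
        z=d[int(v),int(u)];q=np.array([(u-c['cx'])/c['fx']*z,(v-c['cy'])/c['fy']*z,z]);o.append(T[:3,:3]@q+T[:3,3])
    return np.array(o)
E
python3 - <<'E'
from h import *
np.set_printoptions(precision=4,suppress=True)
print(d2w('w2',[(350,152),(450,152),(580,153),(200,40),(400,40)]))
print(d2w('w3',[(340,163),(450,163),(600,163),(200,40),(400,40)]))
print(d2w('w4',[(340,167),(450,168),(600,168),(200,40),(400,40)]))
E
```

```text
[[0.4776 0.0547 0.0748]
 [0.5123 0.0541 0.0751]
 [0.5581 0.0527 0.0742]
 [0.4067 0.1001 0.0011]
 [0.509  0.0982 0.0006]]
[[0.4784 0.0564 0.0768]
 [0.5103 0.0555 0.076 ]
 [0.5546 0.0545 0.0755]
 [0.4191 0.0984 0.001 ]
 [0.5109 0.0969 0.0005]]
[[0.4784 0.056  0.0754]
 [0.5085 0.0552 0.0761]
 [0.5511 0.054  0.075 ]
 [0.4214 0.0979 0.0011]
 [0.5101 0.0963 0.0012]]
```

{"method": "move_arm", "body": {
  "targets": [
    [-0.01,0,0,0,0.003,0,0],
    [0,0,0,0,0.002,0,0]
  ]
}}

```text
t: 4.05
tool_pos: [0.4737, -0.0027, 0.0218]
orientation: [-1.568, 0.005, -1.591]
wrist_force: [-21.1, 0.8, 91.8]
width: 0.032
```

{"method": "move_arm", "body": {
  "targets": [
    [0,0,0,0,0,0,0]
  ]
}}

```text
t: 4.15
tool_pos: [0.4738, -0.0027, 0.0224]
orientation: [-1.567, 0.006, -1.591]
wrist_force: [0.7, -0.1, -4.5]
width: 0.028
```

{"method": "move_arm", "body": {
  "targets": [
    [0,0,0,0.002,0.0004,0,0],
    [0,0,0,0.006,0.0004,0,0],
    [0,0,0,0.012,0.0004,0,0]
  ]
}}

```text
t: 4.45
tool_pos: [0.4754, -0.0167, 0.022]
orientation: [-1.565, 0.012, -1.583]
wrist_force: [0.7, 19.0, 23.8]
width: 0.029
```

```bash
python3 - <<'E'
from h import *
o,_=shot('w5'); 
E
```

```text
t 4.45 pos [ 0.4754 -0.0167  0.022 ] rpy [-1.565   0.0119 -1.5833] F [ 0.7 19.  23.8] w 0.029 j [-0.23  0.66  0.2   2.14 -0.37  0.37  0.26]
```

View pics/w5.png

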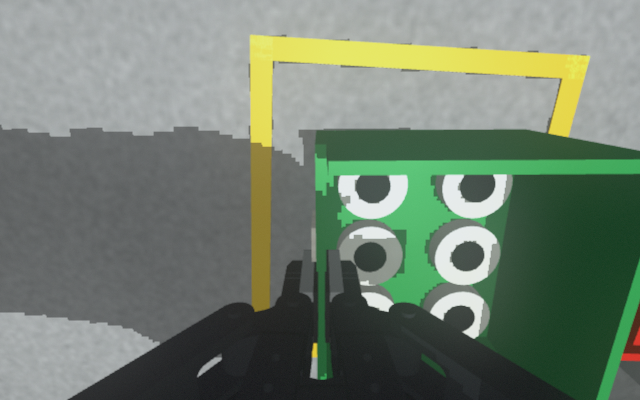

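{"method": "move_arm", "body": {
  "targets": [
    [0,0,0,0.018,0.0001,0,0],
    [0,0,0,0.02,0.0001,0,0],
    [0,0,0,0.02,0.0001,0,0],
    [0,0,0,0.02,0.0001,0,0]
  ]
}}

```text
t: 4.9
tool_pos: [0.4799, -0.0892, 0.0221]
orientation: [-1.558, 0.02, -1.571]
wrist_force: [0.7, 18.1, 21.9]
width: 0.032
```

```bash
python3 - <<'E'
from h import *
o=st(); rel(o,[.476,-.18,.0225],-1.585)
E
```

```text
t 4.9 pos [ 0.4799 -0.0892  0.0221] rpy [-1.5578  0.0201 -1.5711] F [ 0.7 18.1 21.9] w 0.032 j [-0.05  0.67  0.17  2.11 -0.34  0.38  0.4 ]
shift tool [ 0.0908 -0.0023 -0.0039]
rotvec tool [-0.0129  0.0138 -0.0202] then shift [ 0.0908 -0.0004 -0.0027]
```

{"method": "move_arm", "body": {
  "targets": [
    [-0.004,0.005,-0.007,0.018,-0.0005,-0.001,0],
    [-0.005,0.005,-0.008,0.02,-0.0005,-0.001,0],
    [-0.005,0.006,-0.009,0.02,0,-0.001,0],
    [-0.005,0.006,-0.009,0.018,0,-0.001,0]
  ]
}}

```text
t: 5.3
tool_pos: [0.4766, -0.1668, 0.022]
orientation: [-1.577, -0.011, -1.591]
wrist_force: [0.5, 10.0, 7.9]
width: 0.032
```

{"method": "move_arm", "body": {
  "targets": [
    [0.003,0,0.005,0.012,0,0,0],
    [0.003,0,0.005,0.004,0,0,0],
    [0,0,0,0,0,0,0],
    [0,0,0,0,0,0,15],
    [0,0,0,0,-0.003,0,40],
    [0,0,0,0,-0.01,0,50]
  ]
}}

```text
t: 5.9
tool_pos: [0.4755, -0.1865, 0.0344]
orientation: [-1.573, -0.001, -1.593]
wrist_force: [0.0, -0.2, 0.5]
width: 0.483
```

```bash
python3 - <<'E'
from h import *
o,_=shot('w6'); shot('t6','top')
E
```

```text
t 5.9 pos [ 0.4755 -0.1865  0.0344] rpy [-1.5732e+00 -1.2000e-03 -1.5930e+00] F [ 0.  -0.2  0.5] w 0.483 j [ 0.11  0.67  0.2   2.04 -0.28  0.46  0.5 ]
t 5.95 pos [ 0.4763 -0.1868  0.0362] rpy [-1.5712 -0.0017 -1.5931] F [ 1.2 -0.6  3. ] w 0.501 j [ 0.11  0.67  0.21  2.04 -0.28  0.46  0.5 ]
```

View pics/w6.png

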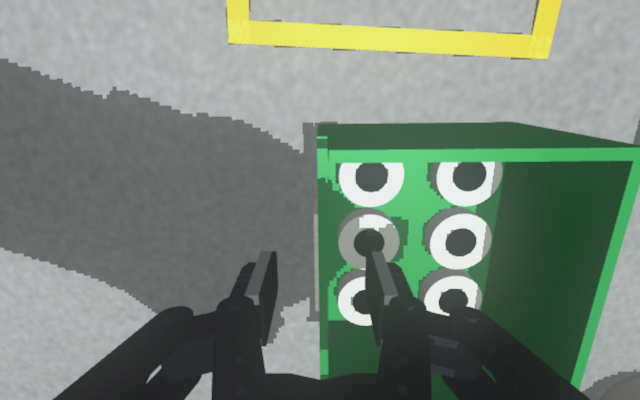

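View pics/t6.png

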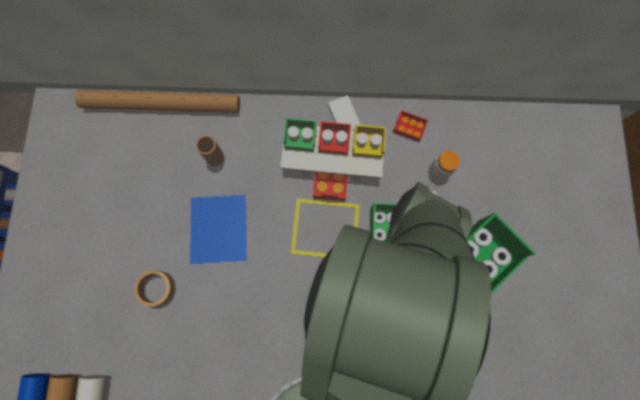

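{"method": "move_arm", "body": {
  "targets": [
    [0,0,0,0,-0.045,0,50],
    [0,0,0,0,-0.045,0,50],
    [0,0.02,0,-0.03,-0.045,0.02,50],
    [0,0.02,0,-0.05,0,0.025,50],
    [0,0,0,-0.05,0,0.025,50],
    [0,0,0,-0.04,0,0.025,50],
    [0,0,0,0,0,0.02,50],
    [0,0,0,0,0,0,50]
  ]
}}

```text
t: 6.8
tool_pos: [0.5973, -0.0271, 0.1712]
orientation: [-1.566, -0.0, -1.637]
wrist_force: [-0.7, -0.1, 0.3]
width: 0.503
```

```bash
python3 - <<'E'
from h import *
o,_=shot('w7');rel(o,[.598,-.013,.05],-1.631)
E
```

```text
t 6.8 pos [ 0.5973 -0.0271  0.1712] rpy [-1.5663e+00 -3.0000e-04 -1.6366e+00] F [-0.7 -0.1  0.3] w 0.503 j [-0.27  0.57  0.32  1.75 -0.22  0.86  0.08]
shift tool [-0.0141  0.1212 -0.0008]
rotvec tool [-0.0045 -0.0056  0.0004] then shift [-1.410e-02  1.212e-01 -1.000e-04]
```

View pics/w7.png

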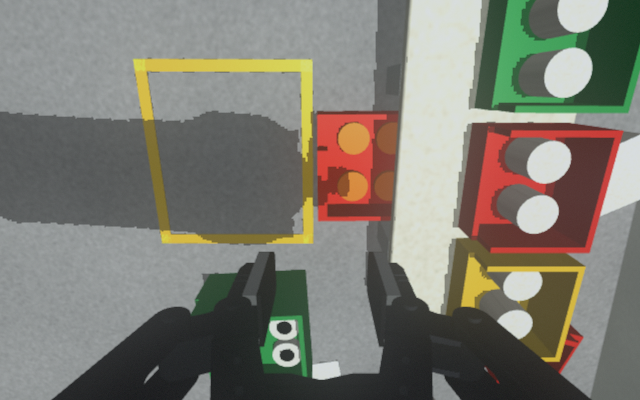

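```bash
python3 - <<'E'
from h import *
p=cv2.imread('pics/w7.png')[:,:,::-1]
crop('',p,300,95,110,135,5,'pics/w7c.png')
E
```

```text
(no output)
```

View pics/w7c.png

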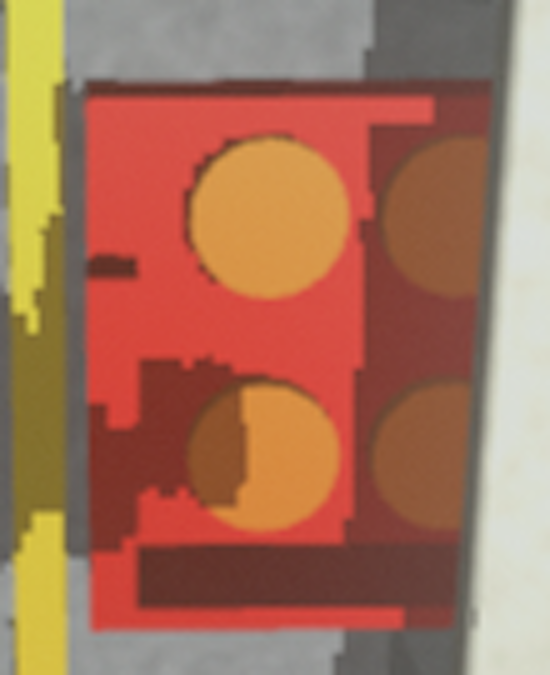

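```bash
python3 - <<'E'
from h import *
np.set_printoptions(precision=4,suppress=True)
T=np.load('pics/w7_T.npy')
f=lambda P,s,ox,oy:(np.array(P)+.5)/s-.5+[ox,oy]
W=wpx2w(T,f([(86,95),(92,630)],5,300,95),.038)[:,:2];d=W[0]-W[1];a=np.arctan2(-d[0],d[1]);print(W,np.linalg.norm(d),W.mean(0),a)
n=np.array([np.cos(a),np.sin(a)]);print('wall mid',W.mean(0)+.004*n)
print('tab edge',wpx2w(T,f([(88,276),(88,405)],5,300,95),.058))
E
```

```text
[[ 0.5972  0.0326]
 [ 0.592  -0.0578]] 0.09046314263166969 [ 0.5946 -0.0126] -0.058328794268492065
wall mid [ 0.5986 -0.0128]
tab edge [[ 0.5959  0.0076  0.058 ]
 [ 0.5945 -0.0124  0.058 ]]
```

{"method": "move_arm", "body": {
  "targets": [
    [-0.0045,-0.007,0,-0.014,0.03,0.001,40],
    [0,0,0,0,0.04,0,40],
    [0,0,0,0,0.035,0,40],
    [0,0,0,0,0,0,40]
  ]
}}

```text
t: 7.25
tool_pos: [0.5964, -0.014, 0.0649]
orientation: [-1.57, 0.0, -1.632]
wrist_force: [-0.5, -0.0, 0.0]
width: 0.404
```

```bash
python3 - <<'E'
from h import *
o,_=shot('w8');rel(o,[.5986,-.0128,.026],-1.629)
E
```

```text
t 7.25 pos [ 0.5964 -0.014   0.0649] rpy [-1.5699e+00  3.0000e-04 -1.6315e+00] F [-0.5 -0.   0. ] w 0.404 j [-0.25  0.71  0.26  1.81 -0.28  0.65  0.11]
shift tool [-0.0013  0.0389  0.0021]
rotvec tool [-0.0009 -0.0025 -0.0003] then shift [-0.0013  0.0389  0.0022]
```

View pics/w8.png

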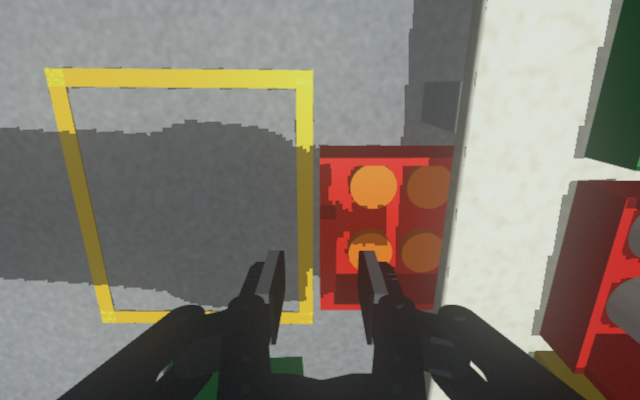

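{"method": "move_arm", "body": {
  "targets": [
    [0,0,0,-0.001,0.02,0.002,40],
    [0,0,0,0,0.015,0,40]
  ]
}}

```text
t: 7.5
tool_pos: [0.6018, -0.0147, 0.0366]
orientation: [-1.562, 0.001, -1.634]
wrist_force: [-0.8, 0.4, -0.0]
width: 0.399
```

{"method": "move_arm", "body": {
  "targets": [
    [0,0,0,0,0.006,0,40],
    [0,0,0,0,0,0,15],
    [0,0,0,0,0,0,5],
    [0,0,0,0,0.0003,0,0],
    [0,0,0,0,0.0003,0,0]
  ]
}}

```text
t: 8.0
tool_pos: [0.6022, -0.0156, 0.0328]
orientation: [-1.56, 0.001, -1.635]
wrist_force: [-0.4, 0.0, -3.9]
width: 0.083
```

```bash
python3 - <<'E'
from h import *
o,_=shot('w9');
E
```

```text
t 8.0 pos [ 0.6022 -0.0156  0.0328] rpy [-1.5600e+00  8.0000e-04 -1.6347e+00] F [-0.4  0.  -3.9] w 0.083 j [-0.23  0.77  0.24  1.81 -0.3   0.59  0.12]
```

View pics/w9.png

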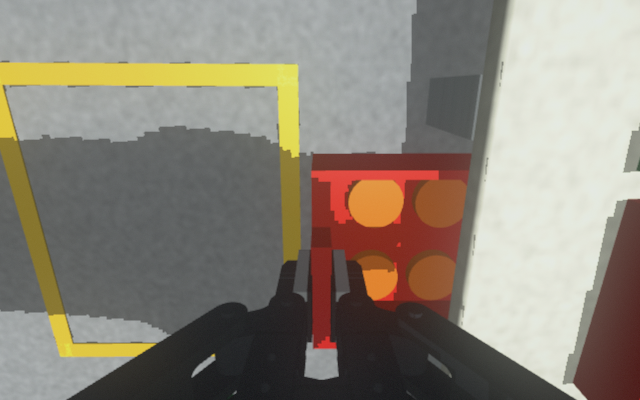

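{"method": "move_arm", "body": {
  "targets": [
    [0,0,0,0,0.001,0,0]
  ]
}}

```text
t: 8.15
tool_pos: [0.6024, -0.0156, 0.0323]
orientation: [-1.56, 0.001, -1.635]
wrist_force: [-7.6, 1.4, 19.9]
width: 0.084
```

```bash
python3 - <<'E'
from h import *
np.set_printoptions(precision=4,suppress=True)
st();print(d2w('w9',[(340,174),(420,175),(200,40),(350,60)]))
E
```

```text
t 8.15 pos [ 0.6024 -0.0156  0.0323] rpy [-1.5596  0.0009 -1.6348] F [-7.6  1.4 19.9] w 0.084 j [-0.23  0.77  0.24  1.81 -0.3   0.59  0.12]
[[ 0.6117  0.0295  0.0384]
 [ 0.6445  0.0272  0.0396]
 [ 0.551   0.0886 -0.0009]
 [ 0.621   0.0753  0.0011]]
```

{"method": "move_arm", "body": {
  "targets": [
    [0,0,0,0,0.0001,-0.004,0],
    [0,0,0,0,0.0001,-0.01,0],
    [-0.003,0,0,0,0.0001,-0.018,0],
    [-0.003,0,0,0,0.0001,-0.02,0]
  ]
}}

```text
t: 8.55
tool_pos: [0.5519, -0.0124, 0.0324]
orientation: [-1.559, 0.001, -1.635]
wrist_force: [3.3, 0.1, -0.3]
width: 0.086
```

{"method": "move_arm", "body": {
  "targets": [
    [-0.003,0,0,0,0.0003,-0.02,0],
    [-0.003,0,0,0,0.0003,-0.02,0],
    [-0.003,0,0,0,0.0003,-0.018,0],
    [-0.003,-0.01,0,-0.006,0.0003,-0.005,0]
  ]
}}

```text
t: 8.95
tool_pos: [0.487, -0.003, 0.0324]
orientation: [-1.564, 0.0, -1.626]
wrist_force: [0.1, 0.8, -4.1]
width: 0.085
```

```bash
python3 - <<'E'
from h import *
o,_=shot('w10');rel(o,[.45,.2764,.032],-1.489)
np.set_printoptions(precision=4,suppress=True)
E
```

```text
t 8.95 pos [ 0.487  -0.003   0.0324] rpy [-1.5637e+00  3.0000e-04 -1.6258e+00] F [ 0.1  0.8 -4.1] w 0.085 j [-0.27  0.65  0.2   2.11 -0.31  0.4   0.13]
shift tool [-2.769e-01  1.000e-04 -5.240e-02]
rotvec tool [-7.100e-03 -1.368e-01  1.000e-04] then shift [-0.2815  0.0004 -0.0141]
```

View pics/w10.png

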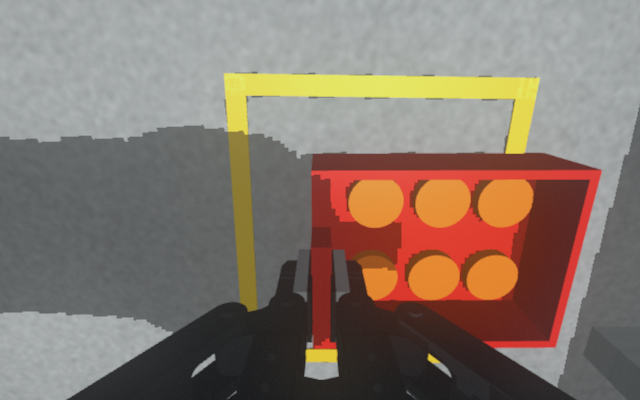

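{"method": "move_arm", "body": {
  "targets": [
    [-0.001,0,0,-0.004,0.0006,0,0],
    [-0.001,-0.005,0,-0.01,0.0004,-0.002,0],
    [-0.001,-0.01,0.002,-0.018,0.0003,-0.004,0],
    [-0.001,-0.01,0.002,-0.02,0.0003,-0.004,0],
    [-0.001,-0.01,0.002,-0.02,0.0003,-0.003,0]
  ]
}}

```text
t: 9.5
tool_pos: [0.4796, 0.0673, 0.0323]
orientation: [-1.564, 0.002, -1.595]
wrist_force: [1.2, -7.2, 4.6]
width: 0.085
```

```bash
python3 - <<'E'
from h import *
o=st();rel(o,[.45,.2764,.032],-1.489)
E
```

```text
t 9.5 pos [0.4796 0.0673 0.0323] rpy [-1.5641  0.0024 -1.5946] F [ 1.2 -7.2  4.6] w 0.085 j [-0.42  0.65  0.21  2.11 -0.33  0.4   0.03]
shift tool [-0.2084  0.0006 -0.0346]
rotvec tool [-0.0068 -0.1056 -0.0021] then shift [-0.2109  0.0003 -0.0124]
```

{"method": "move_arm", "body": {
  "targets": [
    [-0.001,-0.012,-0.001,-0.02,0.0003,-0.003,0],
    [-0.001,-0.012,-0.001,-0.02,0.0002,-0.003,0],
    [-0.001,-0.012,-0.001,-0.02,0.0002,-0.003,0],
    [-0.001,-0.012,-0.001,-0.02,0.0002,-0.002,0],
    [-0.001,-0.012,-0.001,-0.02,0.0002,-0.002,0]
  ]
}}

```text
t: 10.0
tool_pos: [0.4693, 0.1688, 0.0325]
orientation: [-1.564, -0.006, -1.535]
wrist_force: [2.2, -7.4, 7.2]
width: 0.083
```

```bash
python3 - <<'E'
from h import *
o,_=shot('w11');rel(o,[.45,.2764,.032],-1.489)
E
```

```text
t 10.0 pos [0.4693 0.1688 0.0325] rpy [-1.5641 -0.0058 -1.5353] F [ 2.2 -7.4  7.2] w 0.083 j [-0.65  0.67  0.24  2.08 -0.34  0.43 -0.11]
shift tool [-0.1083 -0.0002 -0.0155]
rotvec tool [-0.0065 -0.0463  0.006 ] then shift [-0.1088  0.0005 -0.0104]
```

View pics/w11.png

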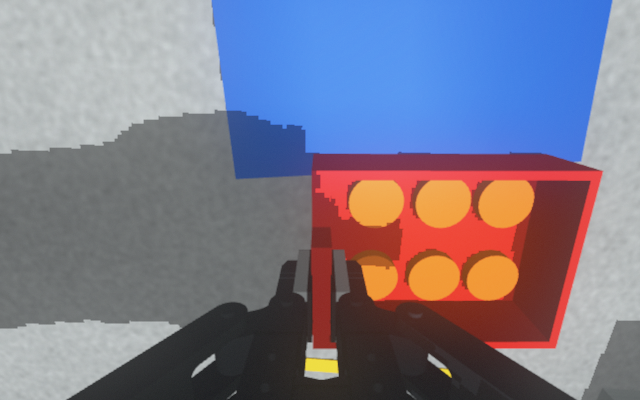

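{"method": "move_arm", "body": {
  "targets": [
    [-0.001,-0.01,0.002,-0.02,0.0003,-0.002,0],
    [-0.001,-0.012,0.002,-0.02,0.0003,-0.003,0],
    [-0.001,-0.012,0.002,-0.02,0.0003,-0.003,0],
    [-0.001,-0.012,0,-0.02,0.0003,-0.003,0]
  ]
}}

```text
t: 10.45
tool_pos: [0.4565, 0.25, 0.0324]
orientation: [-1.564, -0.002, -1.489]
wrist_force: [2.8, -8.3, 6.8]
width: 0.09
```

```bash
python3 - <<'E'
from h import *
o,_=shot('w12');rel(o,[.45,.2764,.032],-1.489)
E
```

```text
t 10.45 pos [0.4565 0.25   0.0324] rpy [-1.564  -0.0018 -1.4888] F [ 2.8 -8.3  6.8] w 0.09 j [-0.8   0.69  0.25  2.02 -0.35  0.47 -0.21]
shift tool [-0.0269  0.0003 -0.0043]
rotvec tool [-0.0068  0.0002  0.0018] then shift [-0.0269  0.0004 -0.0043]
```

View pics/w12.png

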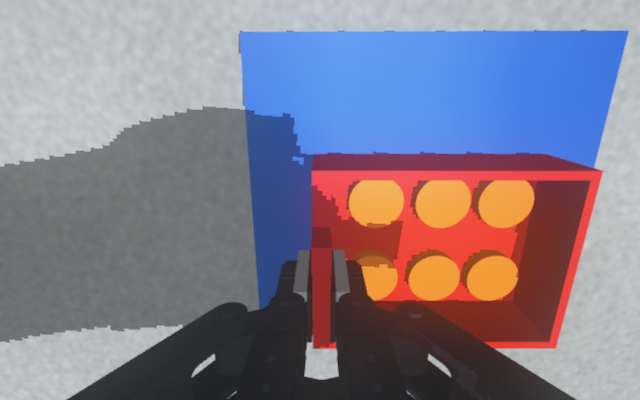

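```bash
python3 - <<'E'
from h import *
np.set_printoptions(precision=4,suppress=True)
T=np.load('pics/w12_T.npy')
W=wpx2w(T,[(240,31),(628,30)],.001)[:,:2];m=fit(np.array([[-.09,.075],[.09,.075]]),W);print('mat',W,m,np.linalg.norm(W[0]-W[1]))
V=wpx2w(T,[(601,171),(555,347),(313,347),(313,171)],.038)[:,:2];t=fit(rect(.12,.09),V);print('tray',t)
a=m[0][2];d=m[0][:2]-t[0][:2];print('tray needs world',d,'dyaw',a-t[0][2])
yaw=get_obs()['orientation'][2];print('tool x',d@[np.cos(yaw),np.sin(yaw)],'tool z',d@[-np.sin(yaw),np.cos(yaw)])
E
```

```text
mat [[0.4097 0.3508]
 [0.5886 0.3661]] (array([0.5055, 0.2837, 0.085 ]), np.float64(0.00020476545472569718)) 0.17958898446992122
tray (array([0.511 , 0.2568, 0.079 ]), np.float64(0.00045772249516096153))
tray needs world [-0.0055  0.0269] dyaw 0.006016661029349751
tool x -0.02731286563082773 tool z -0.003163766394792812
```

{"method": "move_arm", "body": {
  "targets": [
    [-0.001,-0.003,0,-0.013,0.0003,-0.002,0],
    [-0.001,-0.003,0,-0.01,0.0003,-0.001,0],
    [0,0,0,-0.003,0.0003,0,0],
    [0,0,0,0,0.0003,0,0]
  ]
}}

```text
t: 10.9
tool_pos: [0.4518, 0.2783, 0.0323]
orientation: [-1.565, -0.003, -1.479]
wrist_force: [-2.2, -3.0, 10.4]
width: 0.087
```

```bash
python3 - <<'E'
from h import *
o,_=shot('w13');rel(o,[.45,.2764,.032],-1.489)
E
```

```text
t 10.9 pos [0.4518 0.2783 0.0323] rpy [-1.5647 -0.003  -1.479 ] F [-2.2 -3.  10.4] w 0.087 j [-0.85  0.7   0.26  1.99 -0.35  0.48 -0.25]
shift tool [ 0.0018  0.0003 -0.002 ]
rotvec tool [-0.0061  0.01    0.003 ] then shift [ 0.0018  0.0003 -0.0019]
```

View pics/w13.png

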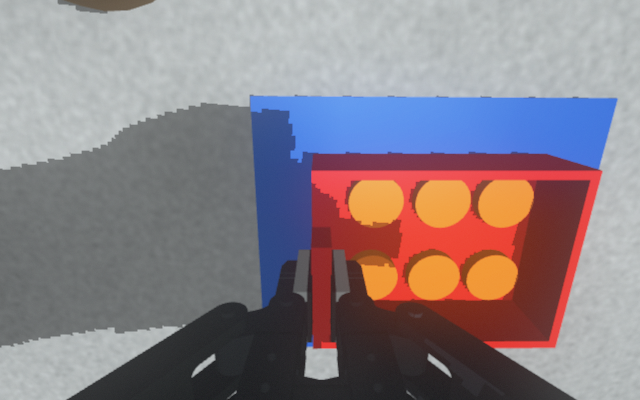

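```bash
python3 - <<'E'
from h import *
np.set_printoptions(precision=4,suppress=True)
T=np.load('pics/w13_T.npy')
W=wpx2w(T,[(250,96),(617,98)],.001)[:,:2];m=fit(np.array([[-.09,.075],[.09,.075]]),W);print('mat',W,m,np.linalg.norm(W[0]-W[1]))
V=wpx2w(T,[(601,171),(555,347),(313,347),(313,171)],.038)[:,:2];t=fit(rect(.12,.09),V);print('tray',t)
a=m[0][2];d=m[0][:2]-t[0][:2];print('tray needs world',d,'dyaw',a-t[0][2])
yaw=get_obs()['orientation'][2];print('tool x',d@[np.cos(yaw),np.sin(yaw)],'tool z',d@[-np.sin(yaw),np.cos(yaw)])
E
```

```text
mat [[0.4093 0.3503]
 [0.5885 0.3658]] (array([0.5054, 0.2834, 0.0863]), np.float64(8.501686635087324e-05)) 0.17982933409253624
tray (array([0.5062, 0.2857, 0.0892]), np.float64(0.0005373811532494166))
tray needs world [-0.0008 -0.0023] dyaw -0.0029414776294503647
tool x 0.0022371163288858954 tool z -0.0010229998108122762
```

{"method": "move_arm", "body": {
  "targets": [
    [0,0.002,0,0.0022,0.0002,-0.001,0],
    [0,0,0,0,0.0001,0,0],
    [0,0,0,0,0,0,15],
    [0,0,0,0,0,0,40],
    [0,0,0,0,-0.01,0,40]
  ]
}}

```text
t: 11.45
tool_pos: [0.4507, 0.2764, 0.0417]
orientation: [-1.566, -0.003, -1.48]
wrist_force: [-0.1, -0.4, 0.7]
width: 0.399
```

{"method": "move_arm", "body": {
  "targets": [
    [0,0,0,0,-0.03,0,40],
    [0,0,0,0,-0.045,0,40],
    [0,0,0,0,-0.045,0,40],
    [0,0,0,0.02,-0.03,0,50],
    [0,0.015,0,0.05,0,0,50],
    [0,0.015,0,0.05,0,0,50],
    [0,0.015,0,0.05,0,0,50]
  ]
}}

```text
t: 12.15
tool_pos: [0.4632, 0.1093, 0.2032]
orientation: [-1.562, 0.0, -1.516]
wrist_force: [1.0, 0.1, 0.2]
width: 0.503
```

```bash
python3 - <<'E'
from h import *
o,_=shot('t14','top');_,p=shot('s14','scene');crop('',p,230,100,200,150,4,'pics/s14c.png')
E
```

```text
t 12.15 pos [0.4632 0.1093 0.2032] rpy [-1.5620e+00  4.0000e-04 -1.5157e+00] F [1.  0.1 0.2] w 0.503 j [-0.72  0.35  0.46  2.04 -0.21  0.79 -0.08]
t 12.2 pos [0.4633 0.1008 0.2035] rpy [-1.562  -0.0021 -1.5248] F [  1.1 -13.5   1.1] w 0.499 j [-0.71  0.35  0.46  2.04 -0.21  0.79 -0.08]
```

View pics/t14.png

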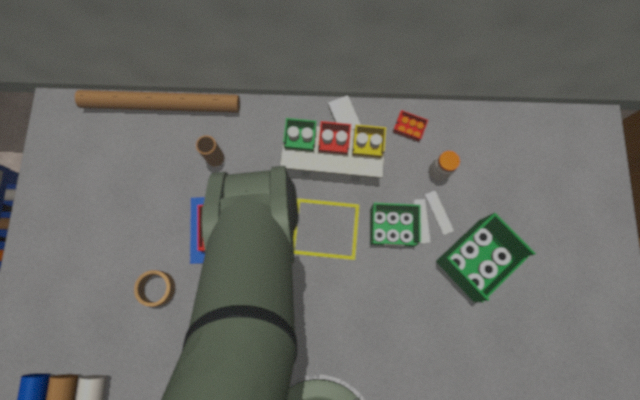

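View pics/s14c.png

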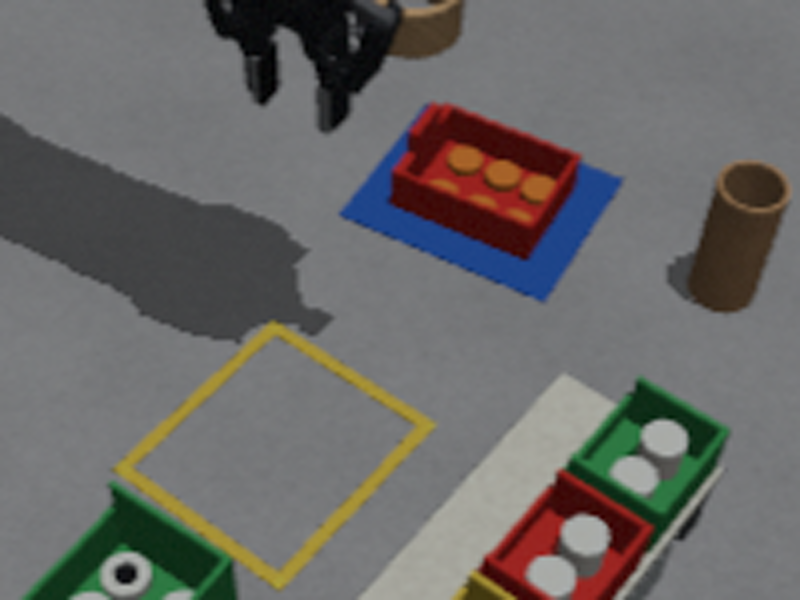

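{"method": "move_arm", "body": {
  "targets": [
    [0,0.015,0,0.05,0,0.002,50],
    [0,0.015,0,0.05,0,0.002,50],
    [0,0.015,0,0.05,0,0.002,50],
    [0,0.015,0,0.05,0,0.002,50],
    [0,0.005,0,0.05,0.01,0.002,50],
    [0,0,0,0.02,0.01,0,50],
    [0,0,0,0,0,0,50]
  ]
}}

```text
t: 12.95
tool_pos: [0.4765, -0.1645, 0.1878]
orientation: [-1.557, 0.001, -1.592]
wrist_force: [0.1, 1.5, 0.2]
width: 0.502
```

```bash
python3 - <<'E'
from h import *
o,p=shot('w15');crop('',p,270,60,220,200,3,'pics/w15c.png')
_,p=shot('t15','top');crop('',p,175,180,90,95,6,'pics/t15c.png')
E
```

```text
t 12.95 pos [ 0.4765 -0.1645  0.1878] rpy [-1.5570e+00  1.1000e-03 -1.5916e+00] F [0.1 1.5 0.2] w 0.502 j [-0.16  0.43  0.5   1.99 -0.29  0.78  0.48]
t 13.0 pos [ 0.4769 -0.1634  0.1883] rpy [-1.5564e+00  1.4000e-03 -1.5909e+00] F [ 0.1 -1.   0.7] w 0.503 j [-0.16  0.42  0.5   1.99 -0.29  0.78  0.48]
```

View pics/w15.png

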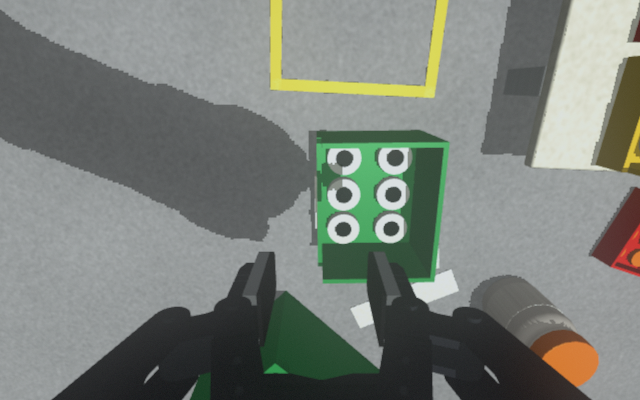

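View pics/t15c.png

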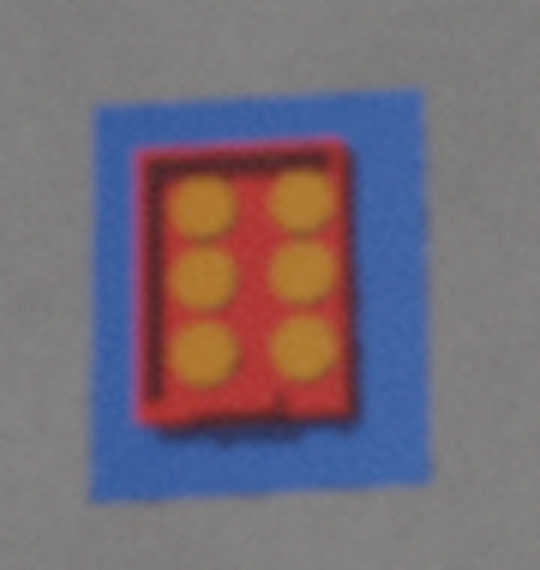

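```bash
python3 - <<'E'
from h import *
np.set_printoptions(precision=4,suppress=True)
T=np.load('pics/w15_T.npy')
W=wpx2w(T,[(448,142),(434,282),(322,283),(318,144)],.075)[:,:2];b=fit(rect(.1,.12),W);print('bin',W,b)
x,y,a=b[0]
print('wall',x-.048*np.cos(a),y-.048*np.sin(a))
o=get_obs();rel(o,[x-.048*np.cos(a),y-.048*np.sin(a),.026],-np.pi/2+a)
f=lambda P,ox,oy:(np.array(P)+.5)/6.-.5+[ox,oy]
W=px2w('top',f([(134,148),(352,138),(356,410),(138,424)],175,180),.038)[:,:2];print('tray top cam',W,fit(rect(.12,.09)[[0,1,2,3]],W))
E
```

```text
bin [[ 0.5729 -0.1261]
 [ 0.5723 -0.2464]
 [ 0.4759 -0.2445]
 [ 0.4753 -0.1253]] (array([ 0.5241, -0.1856, -0.0053]), np.float64(0.0021192411769781483))
wall 0.47613568790575855 -0.18532717168716267
shift tool [ 0.0238  0.1624 -0.0031]
rotvec tool [-0.0147 -0.0126 -0.0018] then shift [ 0.0235  0.1625 -0.001 ]
tray top cam [[0.5642 0.3342]
 [0.5717 0.2388]
 [0.4523 0.2282]
 [0.4434 0.3212]] (array([0.5079, 0.2806, 0.0937]), np.float64(0.003197732700123801))
```

View pics/w15c.png

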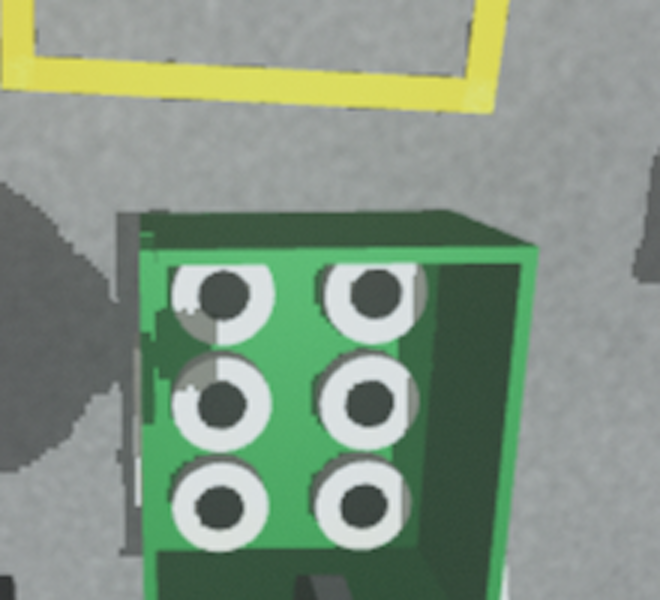

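{"method": "move_arm", "body": {
  "targets": [
    [-0.0145,-0.01,-0.002,0.023,0.03,-0.001,50],
    [0,0,0,0,0.045,0,50],
    [0,0,0,0,0.045,0,50],
    [0,0,0,0,0.012,0,50],
    [0,0,0,0,0,0,50]
  ]
}}

```text
t: 13.55
tool_pos: [0.4813, -0.1778, 0.0569]
orientation: [-1.564, 0.002, -1.568]
wrist_force: [-0.4, 0.1, -0.6]
width: 0.497
```

```bash
python3 - <<'E'
from h import *
o=st();rel(o,[.4761,-.1853,.0235],-1.583)
E
```

```text
t 13.55 pos [ 0.4813 -0.1778  0.0569] rpy [-1.5641  0.0023 -1.568 ] F [-0.4  0.1 -0.6] w 0.497 j [-0.01  0.65  0.35  2.04 -0.44  0.52  0.65]
shift tool [ 0.0076  0.0333 -0.0055]
rotvec tool [-0.0067  0.015  -0.0023] then shift [ 0.0076  0.0334 -0.0051]
```

{"method": "move_arm", "body": {
  "targets": [
    [-0.006,0.015,-0.002,0.008,0,-0.0055,50],
    [0,0,0,0,0.015,0,50],
    [0,0,0,0,0.01,0,50],
    [0,0,0,0,0.004,0,50],
    [0,0,0,0,0,0,50]
  ]
}}

```text
t: 14.05
tool_pos: [0.4788, -0.1857, 0.0316]
orientation: [-1.564, -0.001, -1.582]
wrist_force: [0.6, 0.0, 0.1]
width: 0.502
```

```bash
python3 - <<'E'
from h import *
o,_=shot('w16');rel(o,[.4761,-.1853,.0235],-1.583)
E
```

```text
t 14.05 pos [ 0.4788 -0.1857  0.0316] rpy [-1.5637e+00 -7.0000e-04 -1.5822e+00] F [0.6 0.  0.1] w 0.502 j [ 0.03  0.69  0.32  2.04 -0.46  0.46  0.68]
shift tool [-0.0004  0.0081 -0.0028]
rotvec tool [-0.0071  0.0008  0.0007] then shift [-0.0004  0.0081 -0.0027]
```

View pics/w16.png

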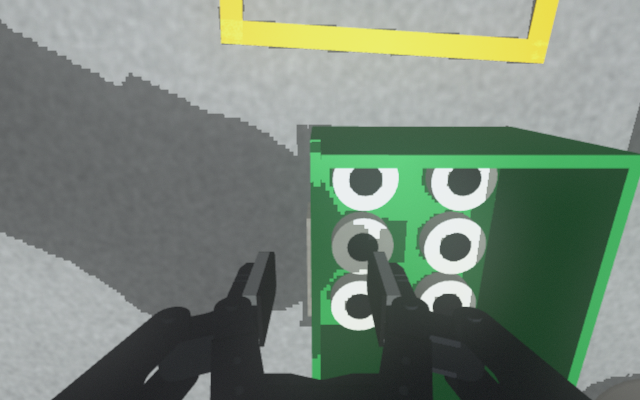

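{"method": "move_arm", "body": {
  "targets": [
    [-0.005,0,0,0,0.005,-0.003,40],
    [0,0,0,0,0.003,0,20],
    [0,0,0,0,0.001,0,8],
    [0,0,0,0,0.0003,0,0],
    [0,0,0,0,0.0003,0,0],
    [0,0,0,0,0.0003,0,0]
  ]
}}

```text
t: 14.7
tool_pos: [0.4763, -0.1858, 0.0228]
orientation: [-1.567, -0.0, -1.583]
wrist_force: [-2.7, 1.9, 8.5]
width: 0.036
```

{"method": "move_arm", "body": {
  "targets": [
    [0,0,0,-0.004,0.0003,0,0],
    [0,0.002,0.001,-0.01,0.0002,0,0],
    [-0.001,0.006,0.002,-0.018,0.0002,-0.001,0],
    [-0.001,0.007,0.002,-0.02,0.0002,-0.001,0],
    [-0.001,0.007,0.002,-0.02,0.0002,-0.001,0]
  ]
}}

```text
t: 15.2
tool_pos: [0.4757, -0.1183, 0.0227]
orientation: [-1.565, 0.0, -1.614]
wrist_force: [0.6, -5.5, 3.4]
width: 0.035
```

```bash
python3 - <<'E'
from h import *
o=st();rel(o,[.4671,-.0036,.0225],-1.636)
E
```

```text
t 15.2 pos [ 0.4757 -0.1183  0.0227] rpy [-1.5654e+00  2.0000e-04 -1.6137e+00] F [ 0.6 -5.5  3.4] w 0.035 j [-0.11  0.69  0.31  2.1  -0.51  0.41  0.57]
shift tool [-0.1142  0.0002 -0.0135]
rotvec tool [-0.0054  0.0223 -0.0002] then shift [-0.1139  0.0002 -0.0161]
```

{"method": "move_arm", "body": {
  "targets": [
    [-0.001,0.006,0.001,-0.02,0.0002,-0.003,0],
    [-0.001,0.006,0.001,-0.02,0.0002,-0.003,0],
    [-0.001,0.005,0.001,-0.02,0.0002,-0.003,0],
    [-0.001,0.004,0.001,-0.02,0.0002,-0.003,0],
    [-0.001,0.002,0.001,-0.016,0.0002,-0.002,0],
    [0,0,0,0,0.0002,0,0]
  ]
}}

```text
t: 15.8
tool_pos: [0.4685, -0.0194, 0.0227]
orientation: [-1.565, 0.002, -1.64]
wrist_force: [-1.2, 9.2, 7.2]
width: 0.037
```

```bash
python3 - <<'E'
from h import *
o,_=shot('w17');rel(o,[.4671,-.0036,.0225],-1.636)
E
```

```text
t 15.8 pos [ 0.4685 -0.0194  0.0227] rpy [-1.5648e+00  1.5000e-03 -1.6400e+00] F [-1.2  9.2  7.2] w 0.037 j [-0.33  0.68  0.33  2.16 -0.57  0.38  0.4 ]
shift tool [-0.0156  0.0002 -0.0025]
rotvec tool [-0.006  -0.004  -0.0015] then shift [-0.0156  0.0002 -0.0024]
```

View pics/w17.png

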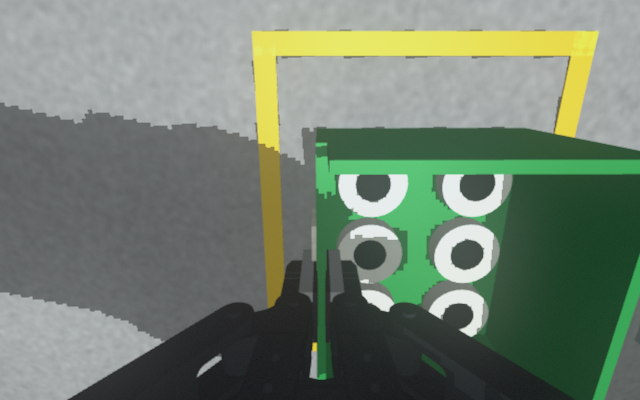

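```bash
python3 - <<'E'
from h import *
p=cv2.imread('pics/w17.png')[:,:,::-1]
crop('',p,245,20,130,160,4.5,'pics/w17c.png');crop('',p,490,20,150,160,4.5,'pics/w17d.png')
E
```

```text
(no output)
```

View pics/w17c.png

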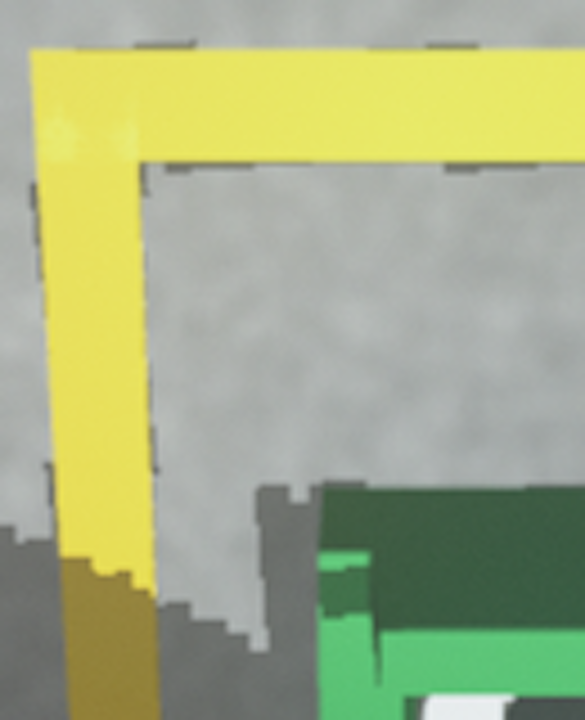

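View pics/w17d.png

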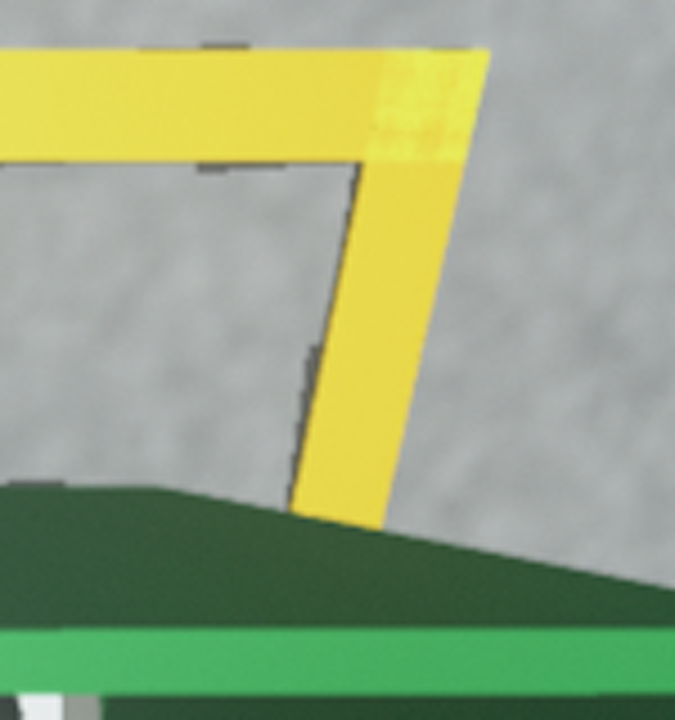

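```bash
cat >> h.py <<'E'
def binrel(name,bl,br,ol,orr):
    T=np.load(f'pics/{name}_T.npy')
    B=wpx2w(T,[bl,br],0)[:,:2];O=wpx2w(T,[ol,orr],0)[:,:2]
    h,_=fit(np.array([[-.076,.086],[.076,.086]]),O);b,_=fit(np.array([[-.05,.06],[.05,.06]]),B)
    print('lenB',np.linalg.norm(B[0]-B[1]),'lenO',np.linalg.norm(O[0]-O[1]),'home',h,'bin',b)
    d=h[:2]-b[:2];yaw=get_obs()['orientation'][2]
    print('need tool x',d@[np.cos(yaw),np.sin(yaw)],'tool z',d@[-np.sin(yaw),np.cos(yaw)],'rot y',-(h[2]-b[2]))
E
python3 - <<'E'
from h import *
np.set_printoptions(precision=4,suppress=True)
binrel('w17',(315.7,128.3),(525.6,128.1),(251.6,31),(598.8,31))
E
```

```text
lenB 0.10062610470958812 lenO 0.15303209264245501 home [ 0.5146 -0.0054 -0.0686] bin [ 0.5152 -0.0216 -0.0691]
need tool x -0.016159710351848055 tool z -0.0016818738811953803 rot y -0.00042274792499601144
```

Excellent alignment; 16 mm left to go.

{"method": "move_arm", "body": {
  "targets": [
    [-0.001,0,0.001,-0.008,0.0002,-0.001,0],
    [0,0,0,-0.006,0.0002,-0.0006,0],
    [0,0,0,-0.001,0.0002,0,0],
    [0,0,0,0,0.0002,0,0]
  ]
}}

```text
t: 16.25
tool_pos: [0.4683, -0.0053, 0.0227]
orientation: [-1.564, 0.001, -1.642]
wrist_force: [-1.7, -1.9, 8.8]
width: 0.039
```

```bash
python3 - <<'E'
from h import *
o,p=shot('w18');crop('',p,245,20,130,180,4.3,'pics/w18c.png');crop('',p,490,20,150,180,4.3,'pics/w18d.png')
E
```

```text
t 16.25 pos [ 0.4683 -0.0053  0.0227] rpy [-1.5638e+00  7.0000e-04 -1.6424e+00] F [-1.7 -1.9  8.8] w 0.039 j [-0.36  0.68  0.33  2.16 -0.58  0.38  0.37]
```

View pics/w18c.png

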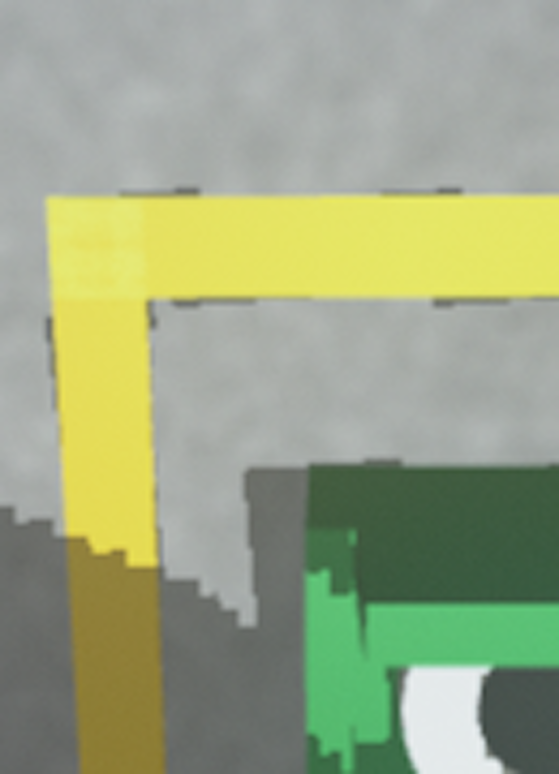

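View pics/w18d.png

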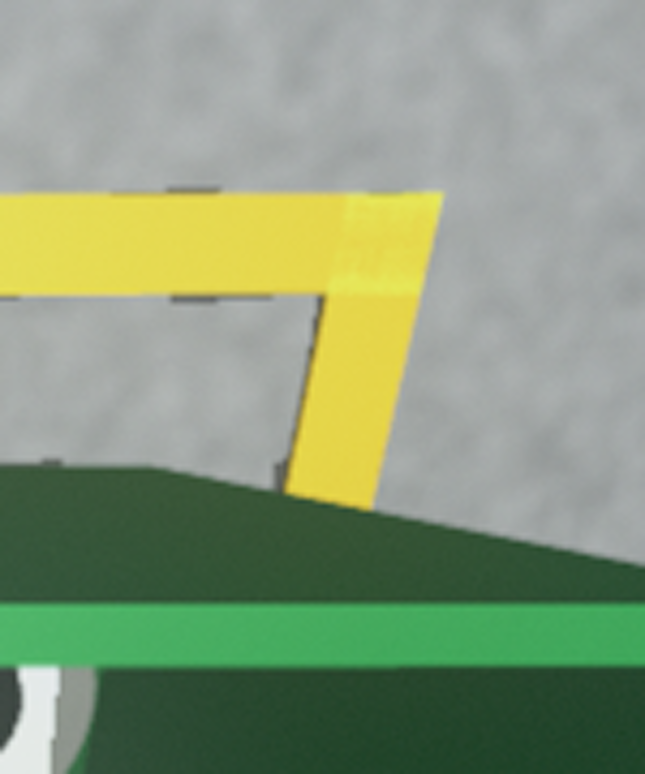

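```bash
python3 - <<'E'
from h import *
np.set_printoptions(precision=4,suppress=True)
binrel('w18',(316.3,128.3),(525.5,128.3),(255.6,65.9),(592.9,64.8))
E
```

```text
lenB 0.10031829418528898 lenO 0.15298118499269858 home [ 0.5146 -0.0056 -0.0683] bin [ 0.5151 -0.0077 -0.0724]
need tool x -0.002101714335054559 tool z -0.0006334819070489565 rot y -0.004104973284361824
```

Within 2 mm and 0.004 rad. I make a small correction, then release and lift clear.

{"method": "move_arm", "body": {
  "targets": [
    [0,-0.004,0,-0.002,0.0002,-0.0008,0],
    [0,0,0,0,0.0001,0,0],
    [0,0,0,0,0,0,15],
    [0,0,0,0,-0.001,0,40],
    [0,0,0,0,-0.012,0,45]
  ]
}}

```text
t: 16.8
tool_pos: [0.4673, -0.003, 0.0353]
orientation: [-1.565, 0.0, -1.639]
wrist_force: [-0.4, 0.4, 0.9]
width: 0.446
```

{"method": "move_arm", "body": {
  "targets": [
    [0,0,0,0,-0.03,0,45],
    [0,0,0,0,-0.045,0,45],
    [0,0,0,0,-0.045,0,45],
    [0,0,0,0,-0.045,-0.01,45],
    [0,0,0,0,-0.03,-0.01,45],
    [0,0,0,0,0,0,45]
  ]
}}

```text
t: 17.4
tool_pos: [0.4438, -0.0027, 0.2415]
orientation: [-1.567, 0.002, -1.643]
wrist_force: [0.2, 0.5, -1.4]
width: 0.448
```

```bash
python3 - <<'E'
from h import *
shot('w19')
E
```

```text
t 17.4 pos [ 0.4438 -0.0027  0.2415] rpy [-1.5668e+00  1.6000e-03 -1.6435e+00] F [ 0.2  0.5 -1.4] w 0.448 j [-0.72  0.27  0.72  2.07 -0.23  0.88  0.06]
```

View pics/w19.png

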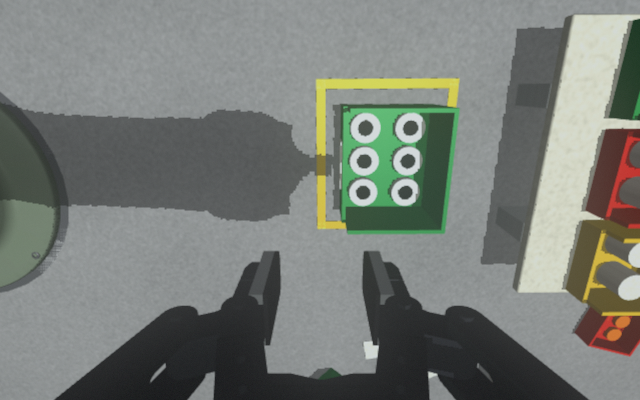

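{"method": "move_arm", "body": {
  "targets": [
    [0,0,0,0.04,-0.01,0,45],
    [0,0,0,0.05,-0.01,0,45],
    [0,0,0,0.05,0,0,45],
    [0,0,0,0.05,0,-0.01,45],
    [0,0,0,0.05,0,-0.01,45],
    [0,0,0,0.05,0,-0.01,45],
    [0,0,0,0.03,0,0,45],
    [0,0,0,0,0,0,45]
  ]
}}

```text
t: 18.25
tool_pos: [0.3896, -0.322, 0.2564]
orientation: [-1.574, 0.003, -1.637]
wrist_force: [0.3, 1.2, -0.8]
width: 0.452
```

```bash
python3 - <<'E'
from h import *
_,p=shot('t20','top');crop('',p,180,165,190,110,4.2,'pics/t20c.png');shot('s20','scene')
E
```

```text
t 18.25 pos [ 0.3896 -0.322   0.2564] rpy [-1.5743  0.0026 -1.6366] F [ 0.3  1.2 -0.8] w 0.452 j [-0.01  0.39  0.77  1.9  -0.32  0.98  0.85]
t 18.3 pos [ 0.3897 -0.3204  0.2562] rpy [-1.5749  0.0034 -1.6358] F [-1.2  0.3  0.2] w 0.447 j [-0.01  0.39  0.77  1.91 -0.32  0.98  0.84]
```

View pics/t20c.png

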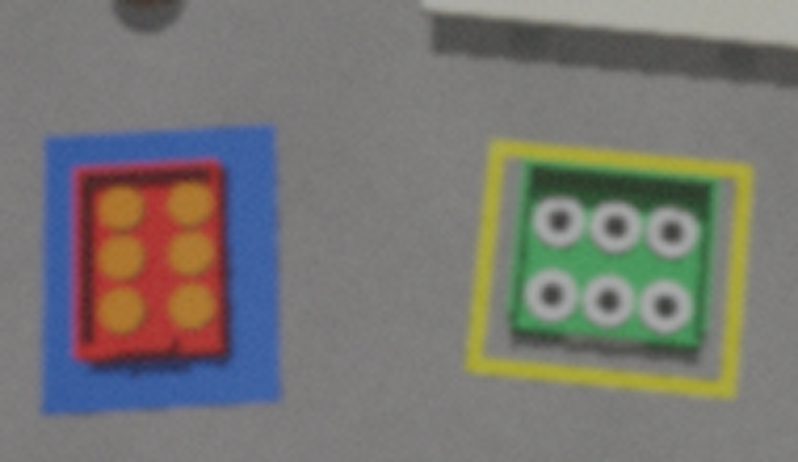

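View pics/s20.png

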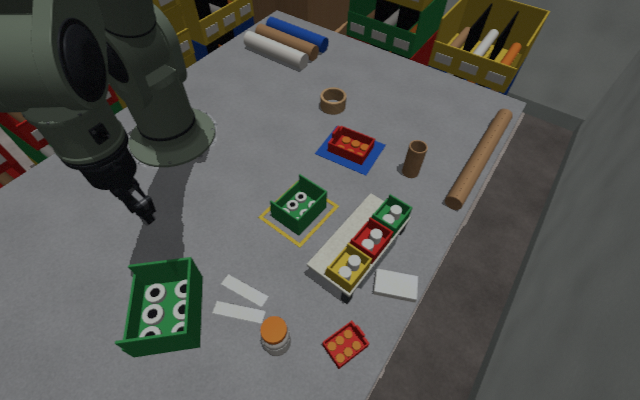

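```bash
python3 - <<'E'
from h import *
np.set_printoptions(precision=4,suppress=True)
f=lambda P:(np.array(P)+.5)/4.2-.5+[180,165]
W=np.r_[px2w('top',f([(526,159),(720,179)]),.075),px2w('top',f([(702,348),(512,333)]),.045)][:,:2];print('bin',fit(rect(.1,.12),W))
W=px2w('top',f([(493,141),(754,165),(735,398),(467,371)]),0)[:,:2];print('home',fit(rect(.152,.172),W))
W=px2w('top',f([(76,166),(224,160),(228,351),(77,359)]),.038)[:,:2];print('tray',fit(rect(.12,.09),W))
W=px2w('top',f([(46,138),(275,127),(281,402),(42,413)]),.001)[:,:2];print('mat',fit(rect(.18,.15),W))
E
```

```text
bin (array([ 0.5148, -0.0074, -0.0624]), np.float64(0.0017850364042223399))
home (array([ 0.5167, -0.007 , -0.068 ]), np.float64(0.0009733560958113952))
tray (array([0.5078, 0.2801, 0.0897]), np.float64(0.0019099762932802689))
mat (array([0.5074, 0.2823, 0.0828]), np.float64(0.0013746975433288622))
```

Both agree within about 2 mm and 0.01 rad, so I hand in.

```bash
python3 -c "
from workcell import *
print(job_done())"
```

```text
the job is handed in; nothing more can be done
None
```

The job is handed in at about 18.3 s of the 72 s. I gripped the green bin by its front wall and slid it aside to the right. Then I gripped the red tray by its tab, drew it out from under the rack and slid it to the middle of the mat. Last, I slid the bin back into the yellow outline, and the arm is clear of everything.

**Last checks (overhead camera):**
- **Tray:** within about 2 mm and 0.007 rad of the mat.
- **Bin:** within about 2 mm and 0.006 rad of the outline.
- **Other things:** they look unmoved in the last scene picture.

**What was less than clean:**
- **Possible small lift:** wrist forces of about -4 to -5 N just after gripping hint that the bin's front edge, and perhaps the tray's, rose slightly before I seated them. The depth images put the bin's edge about 1.5 mm up. The tray also showed about -4 N once, after it was drawn clear of the rack.
- **Force spike:** while I was seating the bin, the wrist force briefly reached 92 N, under the 120 N limit.

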